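Lock the big former into the bending jig

ROBOT

A 6-joint arm with a two-finger parallel gripper is mounted at the origin on the work surface. World frame = base frame: x ahead of the robot, y to its left, z up, the work surface at z = 0. Lengths are in mm, angles in degrees, forces in N, time in s.
With the tool pointing down it reaches from about 350 to 850 mm from the base axis. Payload 8.1 kg.
Tool frame: the origin (TCP) lies at the very end of the fingers, on their centre line; the grasp point (between the pads) lies 19 mm behind it (r.grip_depth is the distance from the TCP to the grasp point, in mm); z points along the fingers, y is the direction in which the jaws open and shut (so a half turn about z gives the same grasp; the last joint's range is limited). The gripper opens to 85 mm and grips with 20 to 120 N. Pads are 22 mm wide; open, the fingers measure 114 mm over their backs; the gripper's body (76 mm by 85 mm) begins 54 mm behind the grasp point. The pads swing forward as they close: fully open they stand 13 mm farther back than shut.
Start: joints at [66.669, 7.471, 85.268, -0, 87.261, -4.893], TCP at [189.743, 569.212, 231.292] pointing down, gripper open.
Joint ranges: [-169.43, 169.43], [-51.17, 129.36], [1.28, 143.12], [-76.62, 256.62], [0, 156.53], [-152.29, 152.29]. Speed limits (degrees/s): [136.94, 136.94, 159.86, 180, 180, 180].

INTERFACE

Orientations are given as [roll, pitch, yaw] about the fixed x, y, z axes, in that order (R = Rz(yaw) Ry(pitch) Rx(roll)).
In Python, from bench import r gives the robot as it stands.
- The arm moves only by the tool move_arm, never from a script. Its argument "series" is a list of rows, each an object with "gripper": the opening, from 0 (shut) to 1 (fully open); "translation": the shift along the tool's x, y, z in mm, a list of three; "twist": the turn, a rotation vector about the tool's x, y, z in degrees, a list of three. In form: [{"gripper": gripper, "translation": [tx, ty, tz], "twist": [ax, ay, az]}, ...]. A call has 1 to 8 rows; each row shifts and turns the pose as measured when the row begins, along the tool's axes as they then stand; what a row does not reach is not made up. A row lasts 1/12 s, in which the tool goes at most 41.7 mm and 7.16 degrees, less where a joint would pass 70% of its speed; a pose out of reach is approached as far as the arm can. A call is refused whole if a number of a shift passes 41.7 or a number of a turn 7.16, either way. A call with a gripper value outside its range is refused whole. The fingers move at their own pace and stop on an object; "force" is the grip in N (left out, the last holds). Time passes only in rows, so rows that do not move let the fingers close. It gives the time, the measured TCP pose, the force and the opening at its end, in the units of the state.
- r.sense(): the state, without advancing time (a new reading comes with each control period).
- r.snapshot(name): name is "scene" or "side" or "wrist"; returns a dict with "pixels" (480x640x3 uint8, red, green, blue), "fovy" (degrees; the focal length in pixels is half the picture's height over the tangent of half this angle, whatever the lens; pixels are square), "cx", "cy" (the principal point, pixels), "xyz" and "orientation" of the camera in the world; the wrist camera has in their place "hand_eye" (4x4, takes a point from camera to tool coordinates, whose origin is the TCP and whose axes are the flange's). Camera axes: x right, y down, z forward; pixel columns grow to the right and rows downward; lengths in mm; the calibration is good to about 2 mm. A picture is of the moment at which its call begins: read the wrist's pose just before it. There is no depth.
- r.hand_in(): hands the job in, once; it reports no verdict.
The state is a dict: "time": time; "joint_pos": joint angles; "qd": joint speeds; "joint_efforts": joint torques, N m; "tool_pos": TCP position; "tcp_rot": TCP orientation; "ft_force": force on the tool from outside, world axes, zero at the start; "wrist_torque": the same for the moment, N m; "finger_gap": finger opening in mm.
Only numpy, scipy, OpenCV 4.12 (cv2) and the standard library are available. Lean on these libraries where they do the work, as an engineer would, in place of code of your own. Each camera call takes 0.05 s, during which the arm holds its last target. There are 200 camera calls.

TASK

Take the larger-diameter wire-bending former from the wooden rack and mount it in the collar of the bending jig: find by feel how its two lugs drop into the collar's slots, press it down against the spring, turn it clockwise (seen from above) to the stop and let go, so that the spring lifts it into its locking pockets and it stays locked down. Leave the smaller former, the hammer and the can where they are.

Things in the scene. Friction and masses are not known exactly. Their poses are not given: they have to be found in the camera images.
- former_large: The former to mount: loose turned-steel part, 102 mm tall, about 0.45 kg. Origin: centre of its underside; z up its axis. Plug 40 mm in diameter up to z = 38 mm (lowest 5 mm tapered to 33); grooved wheel 80 mm in diameter from z = 38 to 62; grip bar above. Half a turn about z leaves it the same. It starts upright in the rack, plug down, its lugs resting on the rack's top.
- large_grip (a point): On the large former's axis, 84 mm above its origin, in its steel grip bar: 50 mm long (former's x), 22 mm thick (y), from z = 62 to 102 mm. Pinch it across the 22 mm, along y.
- large_lugs (a point): On the large former's axis, 14 mm above its origin, level with the underside of its two lugs, half a turn apart. They stick out of the plug along its +x and -x, parallel to the grip bar: 58 mm over both tips, 12 mm wide (y), 8 mm high.
- former_small: The smaller former, to be left in the rack: same plug, lugs and grip bar, but its grooved wheel is 54 mm in diameter. Origin as for the large one. The two stand in either hole of the rack.
- rack: Fixed wooden block 100 x 250 x 30 mm high with two holes 43 mm in diameter, 20 mm deep, at y = -65 and +65 mm. Origin: centre of its underside.
- jig: Fixed bending jig: steel base plate 190 (x) x 150 (y) x 12 mm high, origin at the centre of its underside. An upright grey steel collar, 90 mm in diameter, stands on the plate's centre, its flat top 82 mm above the table; a stop block at +x and a bending arm with roller and rubber handle to -y stay below 55 mm.
- socket (a point): Centre of the collar's flat top (z up, axes as the jig's). Bore 42.4 mm in diameter; the lip has two slots half a turn apart, 15.5 mm wide, through which the lugs pass. The collar is clamped at an unmeasured angle: the slots' line lies within 0.3 rad either way of the jig's x. Find it by touch or see it from above. Off the slots, the lugs rest on the lip: former's origin 14 mm below this point.
- plunger (a joint): Spring plunger in the bore, metres pressed down: 0 free. It meets a former whose lugs are in the slots when the former's origin is 20 mm below the collar's top; pushes up 7 N there, 12 N at 35 mm (the former's 4.5 N weight helps pressing). The former bottoms hard at 39 mm. It reads 0.011 when the former is locked.
- lock (a point): On the collar's axis, 31 mm below its top: where the former's origin is when locked. To get there, press the origin more than 34 mm (36 is good) below the top and turn clockwise from above (negative about z). Pockets reach from 53 to 67 degrees past the slots, stop at 67; aim for 60 (1.05 rad). Let go: the spring lifts it 3 mm into them. Elsewhere it springs up or stays unlocked.
- can: Bystander: loose closed grey can 66 mm in diameter, 150 mm tall, standing; origin at the centre of its underside.
- hammer: Bystander: loose hammer 300 mm long, lying along its x axis; origin at its middle, on the underside.
Not all that is in view belongs to the job. What is shaped like the former_large but orange, pink or turquoise is not meant.

How it is judged:
By the outcome, as a careful person would: the job done as asked, in the order asked, and still so for the second after the job is handed in, with the robot touching nothing.
It also fails if it takes over 58 s, if anything falls off the work surface, if the arm or the gripper's body presses on something with over 40 N, if the wrist force passes 120 N, or if a joint passes its speed limit or range.

## Working session

There is one attempt and no reset: what is moved stays moved. The work goes in short steps, Python scripts to look and compute and a tool call to move; the robot and the scene stay as the last step left them, time stands still between calls to the robot, and variables do not carry over. Pictures are saved under pics/ and viewed, about 8 in all and at most 12, crops included, and the job is handed in when it is done.

Besides the shell and the picture viewer there is one more tool, called after "Emit:" as name(argument=value, ...), one argument or row to a line, values as JSON. move_arm: Moves the arm, as the interface text tells. Its arguments: {"type":"object","properties":{"series":{"type":"array"},"force":{"type":"number"}},"required":["series"]}

```bash
mkdir -p pics; ls; cat > h.py <<'E'
import numpy as np,cv2
from scipy.spatial.transform import Rotation as R
from bench import r
def cam(name):
    s=r.sense(); d=r.snapshot(name)
    f=240/np.tan(np.radians(d["fovy"])/2)
    if "hand_eye" in d:
        T=np.eye(4);T[:3,:3]=R.from_euler("xyz",s["tcp_rot"],degrees=True).as_matrix();T[:3,3]=s["tool_pos"]
        C=T@np.array(d["hand_eye"])
    else:
        C=np.eye(4);o=np.array(d["orientation"]);C[:3,:3]=o if o.shape==(3,3) else R.from_euler("xyz",o,degrees=True).as_matrix();C[:3,3]=d["xyz"]
    return d["pixels"],(f,d["cx"],d["cy"],C)
def ray(c,u,v,z):
    f,cx,cy,C=c
    d=C[:3,:3]@np.array([(u-cx)/f,(v-cy)/f,1]);p=C[:3,3]
    return p+d*(z-p[2])/d[2]
def proj(c,P):
    f,cx,cy,C=c
    q=C[:3,:3].T@(np.array(P)-C[:3,3]);return q[:2]/q[2]*f+[cx,cy]
E
python3 - <<'E'
from h import *
import pickle
cs={}
for n in ("scene","side","wrist"):
    p,c=cam(n);cs[n]=c;cv2.imwrite(f"pics/{n}0.png",p[:,:,::-1]);print(n,c[:3],c[3].round(2).tolist())
pickle.dump(cs,open("cs.pkl","wb"))
print(r.sense(),r.grip_depth)
E
```

```text
pics
scene (np.float64(461.2590961635289), 320.1419862813633, 248.60299817610678) [[-0.89, 0.26, -0.38, 941.01], [0.46, 0.49, -0.74, 783.83], [-0.01, -0.83, -0.56, 601.64], [0.0, 0.0, 0.0, 1.0]]
side (np.float64(537.7670456793232), 315.4140864174079, 241.56043701899273) [[-0.97, -0.14, 0.22, 398.47], [-0.26, 0.54, -0.8, 764.62], [-0.0, -0.83, -0.56, 551.52], [0.0, 0.0, 0.0, 1.0]]
wrist (np.float64(361.78017408211923), 321.8516925718063, 246.1628614253985) [[0.32, 0.9, 0.31, 110.17], [0.95, -0.3, -0.11, 595.78], [-0.0, 0.33, -0.94, 373.23], [0.0, 0.0, 0.0, 1.0]]
{'time': 0.15, 'joint_pos': array([ 6.66716800e+01,  7.50616979e+00,  8.53139245e+01,  3.06547035e-03,
        8.72620563e+01, -4.89320914e+00]), 'qd': array([ 0.07956588, -0.13996743, -0.14784334, -0.03241056,  0.09762791,
       -0.05537491]), 'joint_efforts': array([ 2.98856517e-03, -5.70060182e+01, -5.01160455e+01, -1.81265832e-04,
        9.48997331e-03,  4.86661975e-05]), 'tool_pos': array([189.53480383, 568.83914693, 230.48477216]), 'tcp_rot': array([-1.79918410e+02, -1.00579447e-02,  1.61564733e+02]), 'ft_force': array([ 0.58857932, -0.15977012, -0.56537458]), 'wrist_torque': array([ 0.02141414,  0.02459597, -0.02450358]), 'finger_gap': 85.40103855748818} 18.700000000000003
```

View pics/scene0.png

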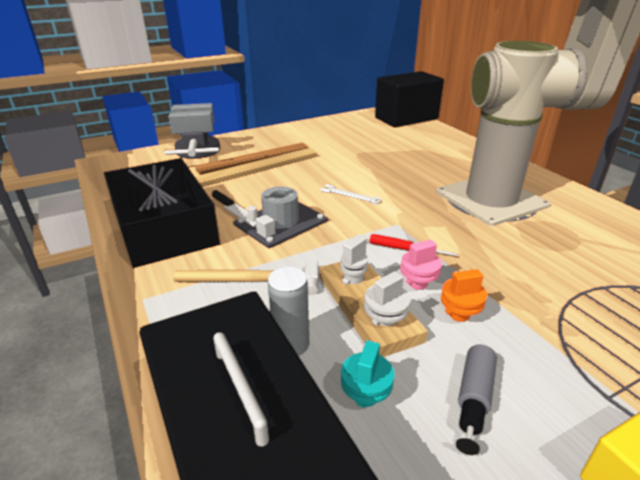

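View pics/side0.png

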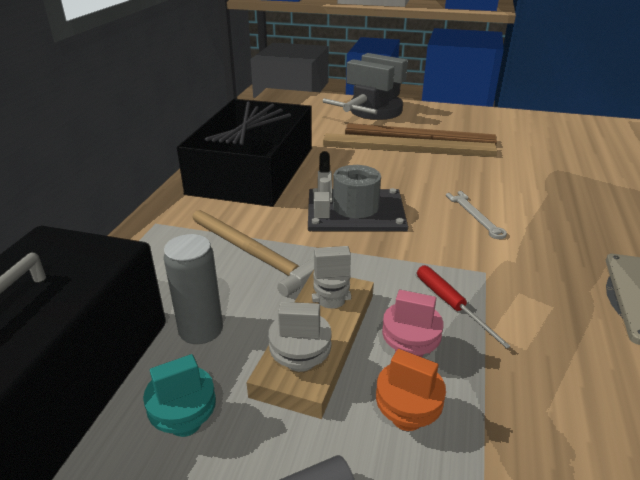

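Candidates (side view): grey large-wheel former (300,338), grey small-wheel former (332,275), pink (412,320), orange (411,385), turquoise (180,393). I choose the grey one with the wide wheel, in the near rack hole, and check it in a close crop. The jig collar top is at about (357,174).

```bash
python3 - <<'E'
import cv2,pickle;from h import *
a=cv2.imread("pics/side0.png")
x=cv2.resize(a[235:415,240:400],None,fx=3,fy=3,interpolation=2)
y=cv2.resize(a[150:240,300:410],None,fx=3,fy=3,interpolation=2)
o=np.zeros((540,810,3),np.uint8);o[:,:480]=x;o[:270,480:]=y;cv2.imwrite("pics/crop1.png",o[:,:800])
cs=pickle.load(open("cs.pkl","rb"));s=cs["side"];c=cs["scene"]
print("collar",ray(s,357,174,82).round(),ray(c,280,194,82).round())
for n,u,v in(("grip top mid",299,308),):print(n,ray(s,u,v,118).round())
print("top ends",ray(s,280,305,118).round(),ray(s,320,306,118).round())
print("small",ray(s,332,250,118).round())
print("rack corners",[ray(s,u,v,30).round().tolist() for u,v in((252,383),(321,405),(374,281))])
print("can",ray(s,190,246,150).round())
E
```

```text
collar [ 564. -155.   82.] [ 563. -155.   82.]
grip top mid [549. 288. 118.]
top ends [573. 288. 118.] [525. 278. 118.]
small [539. 157. 118.]
rack corners [[596.0, 342.0, 30.0], [504.0, 353.0, 30.0], [484.0, 100.0, 30.0]]
can [713. 240. 150.]
```

View pics/crop1.png

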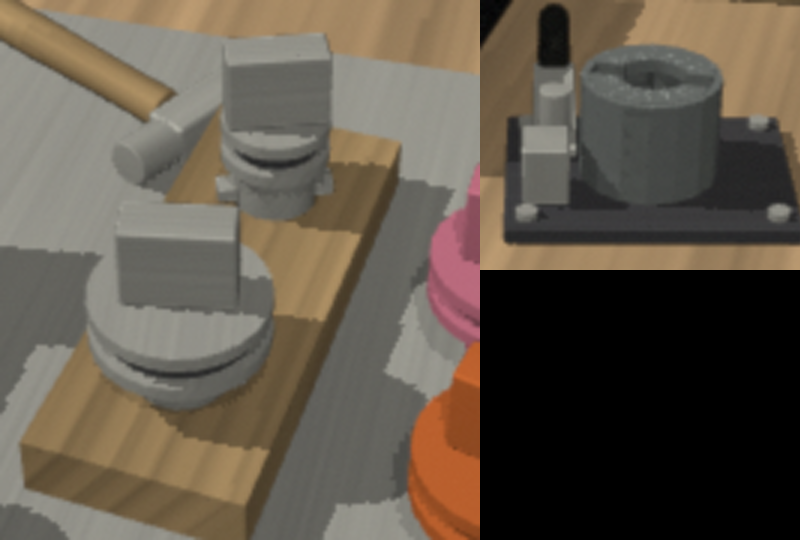

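The crop confirms it: plain grey steel, with a wheel clearly wider than its grip bar. The bar-top corners are at crop (122,204), (241,206), (117,232) and (240,236).

```bash
python3 - <<'E'
import pickle;from h import *
cs=pickle.load(open("cs.pkl","rb"));s=cs["side"]
P=[ray(s,240+u/3,235+v/3,118) for u,v in((122,204),(241,206),(117,232),(240,236))]
print(np.round(P,1),np.mean(P,0).round(1))
for a,b in((0,1),(2,3)):
    d=P[a]-P[b];print(np.degrees(np.arctan2(d[1],d[0])),np.linalg.norm(d))
print("plate",[ray(s,300+(u-480)/3,150+v/3,12).round().tolist() for u,v in((505,232),(800,228),(508,118),(775,118))])
g=np.array([548,286,260]);t=r.sense();Rm=R.from_euler("xyz",t["tcp_rot"],degrees=True)
print(Rm.inv().apply(g-t["tool_pos"]))
E
```

```text
[[573.3 284.4 118. ]
 [525.6 273.2 118. ]
 [569.9 301.4 118. ]
 [521.4 291.2 118. ]] [547.6 287.6 118. ]
13.233486817824659 49.020472663342346
11.93387646953286 49.614919968774096
plate [[633.0, -53.0, 12.0], [456.0, -104.0, 12.0], [671.0, -197.0, 12.0], [491.0, -244.0, 12.0]]
[-429.50720791 -155.00772427  -29.36992247]
```

Emit:
move_arm(
  series=[
    {"gripper":1,"translation":[-38,-13.7,-3],"twist":[0,0,0]},
    {"gripper":1,"translation":[-38,-13.7,-3],"twist":[0,0,0]},
    {"gripper":1,"translation":[-38,-13.7,-3],"twist":[0,0,0]},
    {"gripper":1,"translation":[-38,-13.7,-3],"twist":[0,0,0]},
    {"gripper":1,"translation":[-38,-13.7,-3],"twist":[0,0,0]},
    {"gripper":1,"translation":[-38,-13.7,-3],"twist":[0,0,0]},
    {"gripper":1,"translation":[-38,-13.7,-3],"twist":[0,0,0]},
    {"gripper":1,"translation":[-38,-13.7,-3],"twist":[0,0,0]},
  ],
)

```text
time: 0.82
tool_pos: [443.6, 366.4, 250.4]
tcp_rot: [-179.6, -0.3, 162.4]
ft_force: [0.3, 1.7, 0.4]
finger_gap: 85.8
```

Emit:
move_arm(
  series=[
    {"gripper":1,"translation":[0,0,0],"twist":[0,0,-7]},
    {"gripper":1,"translation":[0,0,0],"twist":[0,0,-7]},
    {"gripper":1,"translation":[0,0,0],"twist":[0,0,-7]},
    {"gripper":1,"translation":[0,0,0],"twist":[0,0,-7]},
    {"gripper":1,"translation":[0,0,0],"twist":[0,0,-3]},
    {"gripper":1,"translation":[0,0,0],"twist":[0,0,0]},
  ],
)

```text
time: 1.32
tool_pos: [452.0, 356.6, 248.7]
tcp_rot: [-179.6, -0.5, -166.0]
ft_force: [-0.5, -0.4, 0.2]
finger_gap: 85.6
```

```bash
cat >> h.py <<'E'
def go(xyz,yaw):
    t=r.sense();Rm=R.from_euler("xyz",t["tcp_rot"],degrees=True)
    G=R.from_euler("xyz",[180,0,yaw],degrees=True)
    print("t",round(t["time"],2),"pos",t["tool_pos"].round(1),"rot",t["tcp_rot"].round(2),"F",t["ft_force"].round(1),"M",t["wrist_torque"].round(2),"gap",round(t["finger_gap"],1),"q6",t["joint_pos"][5].round(1))
    print(" shift(tool)",Rm.inv().apply(np.array(xyz)-t["tool_pos"]).round(1),"twist",np.degrees((Rm.inv()*G).as_rotvec()).round(2))
E
python3 -c "
from h import *
go([547.6,287.6,200],192.6)"
```

```text
t 1.32 pos [452.  356.6 248.7] rot [-179.64   -0.51 -165.96] F [-0.5 -0.4  0.2] M [-0.04 -0.07 -0.01] gap 85.6 q6 -70.8
 shift(tool) [-76.4 -89.8  48.6] twist [-0.36 -0.51  1.45]
```

Emit:
move_arm(
  series=[
    {"gripper":1,"translation":[-25,-30,12],"twist":[0,0,0]},
    {"gripper":1,"translation":[-25,-30,12],"twist":[-0.3,-0.5,1.4]},
    {"gripper":1,"translation":[-25,-28,12],"twist":[0,0,0]},
    {"gripper":1,"translation":[0,0,0],"twist":[0,0,0]},
    {"gripper":1,"translation":[0,0,0],"twist":[0,0,0]},
  ],
)

```text
time: 1.73
tool_pos: [547.7, 287.7, 210.8]
tcp_rot: [180.0, 0.0, -167.7]
ft_force: [-0.6, 0.0, 0.2]
finger_gap: 85.2
```

```bash
python3 - <<'E'
from h import *;import pickle
go([547.6,287.6,120],192.6)
p,c=cam("wrist");pickle.dump(c,open("w1.pkl","wb"))
cv2.imwrite("pics/w1.png",p[:,:,::-1]);print(proj(c,[547.6,287.6,118]))
E
```

```text
t 1.73 pos [547.7 287.7 210.8] rot [ 1.7997e+02  2.0000e-02 -1.6775e+02] F [-0.6  0.   0.2] M [-0.03 -0.02  0.01] gap 85.2 q6 -79.3
 shift(tool) [ 0.2 -0.1 90.8] twist [ 0.03  0.02 -0.35]
[321.9493291  248.89026171]
```

View pics/w1.png

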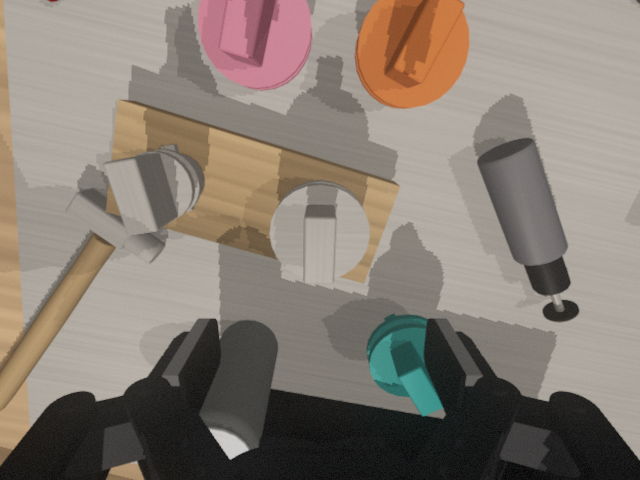

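The wrist view shows the large former's bar top centred at (320,251), against (322,249) predicted, and upright in the picture. The grasp is aligned, so I descend.

Emit:
move_arm(
  series=[
    {"gripper":1,"translation":[0,0,35],"twist":[0,0,-0.3]},
    {"gripper":1,"translation":[0,0,35],"twist":[0,0,0]},
    {"gripper":1,"translation":[0,0,30],"twist":[0,0,0]},
    {"gripper":1,"translation":[0,0,15],"twist":[0,0,0]},
    {"gripper":1,"translation":[0,0,0],"twist":[0,0,0]},
  ],
)

```text
time: 2.2
tool_pos: [547.6, 291.7, 96.2]
tcp_rot: [179.9, 0.4, -167.6]
ft_force: [0.2, -0.3, -1.0]
finger_gap: 85.4
```

```bash
python3 -c "
from h import *
go([547.6,287.6,83],192.6)"
```

```text
t 2.2 pos [547.6 291.7  96.2] rot [ 179.89    0.45 -167.59] F [ 0.2 -0.3 -1. ] M [ 0.04  0.05 -0.04] gap 85.4 q6 -79.1
 shift(tool) [ 1.  -4.  13.2] twist [ 0.11  0.45 -0.18]
```

Emit:
move_arm(
  series=[
    {"gripper":1,"translation":[1,-4,13],"twist":[0.1,0.4,-0.2]},
    {"gripper":1,"translation":[0,0,0],"twist":[0,0,0]},
    {"gripper":0.5,"translation":[0,0,0],"twist":[0,0,0]},
    {"gripper":0.4,"translation":[0,0,0],"twist":[0,0,0]},
  ],
  force=80,
)

```text
time: 2.53
tool_pos: [546.8, 289.7, 84.9]
tcp_rot: [180.0, 0.1, -167.3]
ft_force: [0.0, -0.0, -0.1]
finger_gap: 63.9
```

```bash
python3 -c "
from h import *
go([547.6,287.6,83],192.6)"
```

```text
t 2.53 pos [546.8 289.7  84.9] rot [ 1.7997e+02  1.0000e-01 -1.6728e+02] F [ 0.  -0.  -0.1] M [-0.02  0.01 -0.03] gap 63.9 q6 -79.6
 shift(tool) [-0.3 -2.2  1.9] twist [0.03 0.1  0.12]
```

Emit:
move_arm(
  series=[
    {"gripper":0.4,"translation":[0,-2,0.5],"twist":[0,0,0]},
    {"gripper":0,"translation":[0,0,0],"twist":[0,0,0]},
    {"gripper":0,"translation":[0,0,0],"twist":[0,0,0]},
    {"gripper":0,"translation":[0,0,0],"twist":[0,0,0]},
    {"gripper":0,"translation":[0,0,0],"twist":[0,0,0]},
    {"gripper":0,"translation":[0,0,0],"twist":[0,0,0]},
    {"gripper":0,"translation":[0,0,0],"twist":[0,0,0]},
  ],
)

```text
time: 3.12
tool_pos: [549.8, 288.4, 88.8]
tcp_rot: [179.9, 0.5, -167.3]
ft_force: [0.5, 0.3, -0.8]
finger_gap: 20.9
```

```bash
python3 -c "
from h import *
go([547.6,287.6,83],192.6)"
```

```text
t 3.12 pos [549.8 288.4  88.8] rot [ 179.9     0.47 -167.32] F [ 0.5  0.3 -0.8] M [ 0.05 -0.04 -0.06] gap 20.9 q6 -79.7
 shift(tool) [ 2.4 -0.3  5.8] twist [0.1  0.47 0.08]
```

Emit:
move_arm(
  series=[
    {"gripper":0,"translation":[0,0,-10],"twist":[0,0,0]},
    {"gripper":0,"translation":[0,0,-15],"twist":[0,0,0]},
    {"gripper":0,"translation":[0,0,-20],"twist":[0,0,0]},
    {"gripper":0,"translation":[0,0,-30],"twist":[0,0,0]},
    {"gripper":0,"translation":[0,0,-35],"twist":[0,0,0]},
    {"gripper":0,"translation":[0,0,-35],"twist":[0,0,0]},
    {"gripper":0,"translation":[0,0,-30],"twist":[0,0,0]},
    {"gripper":0,"translation":[0,0,0],"twist":[0,0,0]},
  ],
)

```text
time: 3.78
tool_pos: [543.3, 285.6, 266.6]
tcp_rot: [-179.9, -0.5, -167.3]
ft_force: [1.1, 1.5, -1.5]
finger_gap: 20.8
```

```bash
python3 -c "
from h import *
go([563.5,-155,235],196)"
```

```text
t 3.78 pos [543.3 285.6 266.6] rot [-179.91   -0.48 -167.32] F [ 1.1  1.5 -1.5] M [ 0.08 -0.13 -0.02] gap 20.8 q6 -79.7
 shift(tool) [  76.7 -434.2   32.9] twist [-0.07 -0.49 -3.32]
```

Emit:
move_arm(
  series=[
    {"gripper":0,"translation":[5,-25,0],"twist":[0,0,0]},
    {"gripper":0,"translation":[6,-36,0],"twist":[0,0,0]},
    {"gripper":0,"translation":[6,-36,0],"twist":[0,0,0]},
    {"gripper":0,"translation":[6,-36,0],"twist":[0,0,0]},
    {"gripper":0,"translation":[6,-36,0],"twist":[0,0,0]},
    {"gripper":0,"translation":[6,-36,0],"twist":[0,0,0]},
    {"gripper":0,"translation":[6,-36,0],"twist":[0,0,0]},
    {"gripper":0,"translation":[6,-36,0],"twist":[0,0,0]},
  ],
)

```text
time: 4.45
tool_pos: [556.2, 3.4, 264.6]
tcp_rot: [179.8, -0.5, -166.5]
ft_force: [1.0, 0.2, -5.1]
finger_gap: 20.6
```

```bash
python3 -c "
from h import *
go([563.5,-155,250],196)"
```

```text
t 4.45 pos [556.2   3.4 264.6] rot [ 179.78   -0.52 -166.53] F [ 1.   0.2 -5.1] M [-0.01 -0.12  0.  ] gap 20.6 q6 -108.4
 shift(tool) [  29.7 -155.8   14.2] twist [ 0.24 -0.51 -2.53]
```

```bash
python3 - <<'E'
from h import *;import pickle
p,c=cam("wrist");pickle.dump(c,open("w2.pkl","wb"))
q=proj(c,[563.5,-155,82]);print(q)
u,v=q.astype(int)
cv2.imwrite("pics/w2.png",p[:,:,::-1])
E
```

```text
[148.15394721 186.29637176]
```

View pics/w2.png

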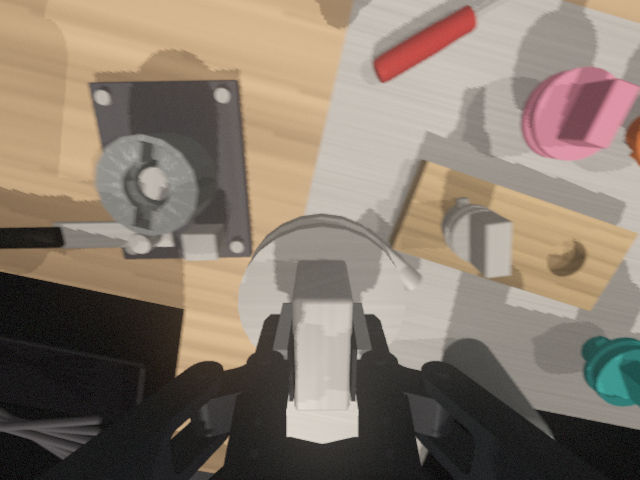

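The large former is held and the slots are visible: one near (147,152), one near (142,217), collar centre about (147,184). I enlarge that area.

```bash
python3 - <<'E'
from h import *
a=cv2.imread("pics/w2.png")[124:244,87:207]
a=cv2.convertScaleAbs(cv2.resize(a,None,fx=5,fy=5,interpolation=2),alpha=1.5)
cv2.imwrite("pics/crop2.png",a)
E
```

```text
(no output)
```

View pics/crop2.png

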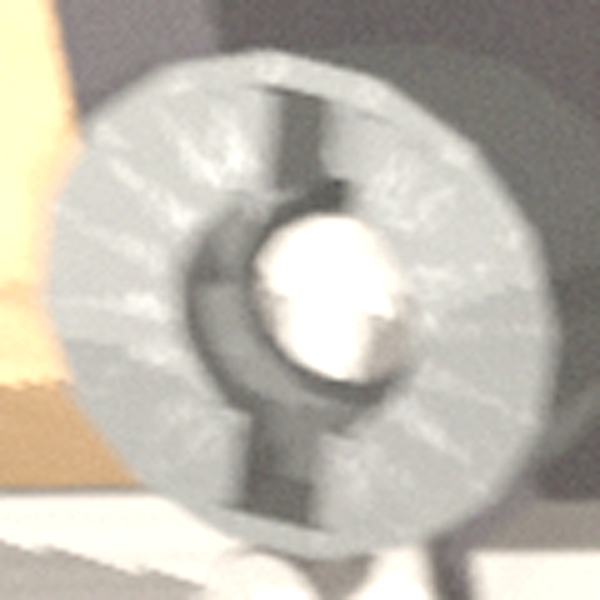

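```bash
python3 - <<'E'
from h import *;import pickle
c=pickle.load(open("w2.pkl","rb"));a=cv2.imread("pics/w2.png")
print("centre",ray(c,87+302/5,124+304/5,82).round(1))
o=ray(c,87+302/5,124+304/5,82)
# rectify: x right, y up, 5 px/mm, 110 mm
w=np.float32([[0,0],[550,0],[550,550],[0,550]])
W=[o+[(u-275)/5,(275-v)/5,0] for u,v in w]
H=cv2.getPerspectiveTransform(np.float32([proj(c,p) for p in W]),w)
b=cv2.convertScaleAbs(cv2.warpPerspective(a,H,(550,550),flags=2),alpha=1.4)
cv2.circle(b,(275,275),225,(0,0,255),1);cv2.circle(b,(275,275),106,(0,0,255),1)
cv2.imwrite("pics/rect.png",b)
E
```

```text
centre [ 562.3 -155.8   82. ]
```

View pics/rect.png

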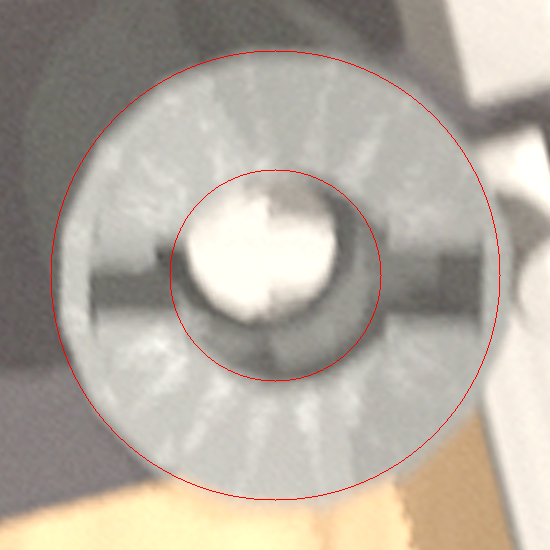

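The rectified view shows the slots' line along world x (angle about 0±2°). Slot edges are at y≈242 and 322, and the disc centre is near (284,281), so the collar is at about (564,-157). Next I check how the former sits in the grip.

```bash
python3 - <<'E'
from h import *;import pickle
he=np.array(r.snapshot("wrist")["hand_eye"])
c=pickle.load(open("w2.pkl","rb"));k=(c[0],c[1],c[2],he)
for z in(-24,-29,-34):
    print(z,[ray(k,u,v,z)[:2].round(1).tolist() for u,v in((295,262),(348,262),(290,407),(357,407))])
# wheel rim (r=40, top z=62 -> ~40 below bar top)
print([ray(k,u,v,12)[:2].round(1).tolist() for u,v in((322,228),(240,300),(403,300))])
go([564,-157,200],180)
E
```

```text
-24 [[36.7, -9.7], [36.7, 9.0], [-27.3, -13.3], [-27.3, 14.2]]
-29 [[38.7, -9.3], [38.7, 8.6], [-22.7, -12.8], [-22.7, 13.6]]
-34 [[40.7, -8.9], [40.7, 8.2], [-18.0, -12.2], [-18.0, 13.0]]
[[38.7, -0.2], [3.0, -39.3], [3.0, 38.6]]
t 4.55 pos [556.4  -0.6 264.3] rot [ 179.92   -0.58 -166.89] F [-0.2  0.6 -4.5] M [ 0.01 -0.05  0.01] gap 20.6 q6 -108.4
 shift(tool) [  27.4 -154.1   64.3] twist [ 0.02 -0.59 13.11]
```

Emit:
move_arm(
  series=[
    {"gripper":0,"translation":[5,-30,10],"twist":[0,0,0]},
    {"gripper":0,"translation":[6,-35,10],"twist":[0,0,0]},
    {"gripper":0,"translation":[6,-35,10],"twist":[0,0,0]},
    {"gripper":0,"translation":[5,-30,10],"twist":[0,0,0]},
    {"gripper":0,"translation":[5,-20,10],"twist":[0,0,0]},
    {"gripper":0,"translation":[0,0,0],"twist":[0,0,6.5]},
    {"gripper":0,"translation":[0,0,0],"twist":[0,-0.5,6.5]},
    {"gripper":0,"translation":[0,0,0],"twist":[0,0,0]},
  ],
)

```text
time: 5.22
tool_pos: [559.2, -158.5, 204.1]
tcp_rot: [179.7, -0.6, 179.5]
ft_force: [0.0, 0.5, -5.0]
finger_gap: 21.1
```

```bash
python3 -c "
from h import *
go([563.2,-157,185],180)"
```

```text
t 5.22 pos [ 559.2 -158.5  204.1] rot [179.7   -0.63 179.54] F [ 0.   0.5 -5. ] M [ 0.01 -0.   -0.03] gap 21.1 q6 -110.5
 shift(tool) [-4.2  1.5 19. ] twist [ 0.3  -0.63 -0.46]
```

Emit:
move_arm(
  series=[
    {"gripper":0,"translation":[-4,1.5,15],"twist":[0.3,-0.6,-0.4]},
    {"gripper":0,"translation":[0,0,10],"twist":[0,0,0]},
    {"gripper":0,"translation":[0,0,0],"twist":[0,0,0]},
  ],
)

```text
time: 5.47
tool_pos: [562.3, -155.8, 176.9]
tcp_rot: [179.9, -0.1, -179.6]
ft_force: [-0.1, -0.2, -5.7]
finger_gap: 20.3
```

```bash
python3 - <<'E'
from h import *
go([563.2,-157,160],180)
s,c1=cam("scene");d,c2=cam("side")
def crop(p,c):
    u,v=proj(c,[563,-157,110]).astype(int)
    return cv2.resize(p[v-50:v+50,u-50:u+50,::-1],None,fx=4,fy=4,interpolation=2)
cv2.imwrite("pics/al.png",np.hstack([crop(s,c1),crop(d,c2)]))
E
```

```text
t 5.47 pos [ 562.3 -155.8  176.9] rot [ 1.7994e+02 -1.4000e-01 -1.7957e+02] F [-0.1 -0.2 -5.7] M [-0.01  0.01  0.02] gap 20.3 q6 -110.9
 shift(tool) [-0.9 -1.3 16.9] twist [ 0.06 -0.14  0.43]
```

View pics/al.png

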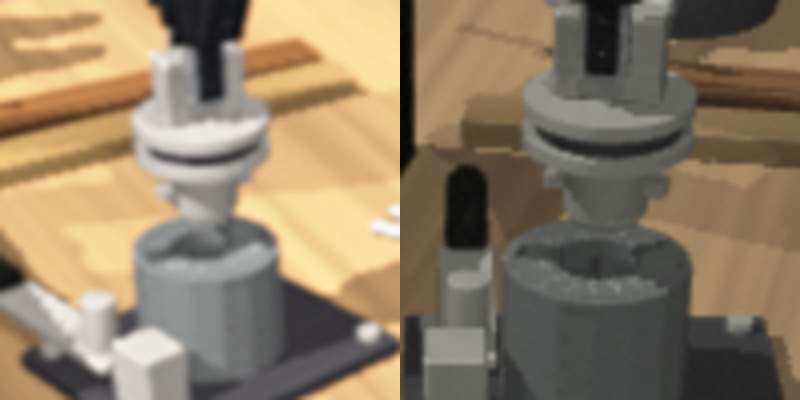

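```bash
python3 - <<'E'
from h import *;import pickle
from scipy.optimize import least_squares
cs=pickle.load(open("cs.pkl","rb"))
C=[cs["scene"],cs["side"]]
U0=[proj(c,[563,-157,110]).astype(int)-50 for c in C]
def fit(m,z):
    return least_squares(lambda p:[proj(c,[p[0],p[1],z])[0]-(u0[0]+x/4) for c,u0,x in zip(C,U0,m)],[563,-157]).x.round(1)
print("wheel",[fit((200,610-400),z) for z in(144,152,160)],"collar",fit((208,597-400),76))
# heights: plug bottom / wheel top in pixel rows
for x,y in ((0,225),(0,0)):pass
for z in(92,97,102,107): print(z,[ (4*(proj(c,[563,-157,z+62])-u0)).round().tolist() for c,u0 in zip(C,U0)])
E
```

```text
wheel [array([ 561.1, -162.2]), array([ 561.2, -160.9]), array([ 561.3, -159.5])] collar [ 563.1 -154.9]
92 [[200.0, 133.0], [205.0, 114.0]]
97 [[199.0, 125.0], [205.0, 104.0]]
102 [[199.0, 117.0], [206.0, 94.0]]
107 [[198.0, 109.0], [206.0, 83.0]]
```

The former hangs upright about 18 mm above the collar and roughly over it, a millimetre or two low in x. I correct that and descend by feel.

Emit:
move_arm(
  series=[
    {"gripper":0,"translation":[-1.5,-0.5,5],"twist":[0,0,0.4]},
    {"gripper":0,"translation":[0,0,5],"twist":[0,0,0]},
    {"gripper":0,"translation":[0,0,4],"twist":[0,0,0]},
  ],
)

```text
time: 5.82
tool_pos: [566.3, -156.4, 166.9]
tcp_rot: [-179.9, 0.2, -179.9]
ft_force: [0.6, -1.1, -4.0]
finger_gap: 20.9
```

```bash
python3 -c "
from h import *
go([564,-156.5,150],180)"
```

```text
t 5.82 pos [ 566.3 -156.4  166.9] rot [-1.7995e+02  1.7000e-01 -1.7988e+02] F [ 0.6 -1.1 -4. ] M [ 0.04 -0.04  0.04] gap 20.9 q6 -110.6
 shift(tool) [ 2.3 -0.1 16.9] twist [-0.05  0.17  0.12]
```

Emit:
move_arm(
  series=[
    {"gripper":0,"translation":[2,0,4],"twist":[0,0.1,0]},
    {"gripper":0,"translation":[0,0,4],"twist":[0,0,0]},
    {"gripper":0,"translation":[0,0,3],"twist":[0,0,0]},
    {"gripper":0,"translation":[0,0,0],"twist":[0,0,0]},
  ],
)

```text
time: 6.15
tool_pos: [563.8, -156.2, 154.0]
tcp_rot: [-180.0, 0.0, -179.8]
ft_force: [-0.6, -0.0, -4.1]
finger_gap: 20.7
```

```bash
python3 -c "
from h import *
go([564,-156.5,145],180);print(r.sense()['joint_pos'].round(2))"
```

```text
t 6.15 pos [ 563.8 -156.2  154. ] rot [-1.7996e+02  1.0000e-02 -1.7984e+02] F [-0.6 -0.  -4.1] M [ 0.04  0.07 -0.02] gap 20.7 q6 -110.6
 shift(tool) [-0.1 -0.2  9. ] twist [-0.04  0.01  0.16]
[-2.0490e+01  7.9200e+00  9.2950e+01 -3.0000e-02  7.9100e+01 -1.1064e+02]
```

Emit:
move_arm(
  series=[
    {"gripper":0,"translation":[0,0,3],"twist":[0,0,0]},
    {"gripper":0,"translation":[0,0,2.5],"twist":[0,0,0]},
    {"gripper":0,"translation":[0,0,2],"twist":[0,0,0]},
    {"gripper":0,"translation":[0,0,0],"twist":[0,0,0]},
  ],
)

```text
time: 6.48
tool_pos: [564.5, -155.5, 146.6]
tcp_rot: [180.0, 0.1, -179.8]
ft_force: [0.1, 0.5, -4.9]
finger_gap: 20.7
```

```bash
python3 -c "
from h import *
go([564,-156.5,140],180)"
```

```text
t 6.48 pos [ 564.5 -155.5  146.6] rot [ 1.7997e+02  1.1000e-01 -1.7982e+02] F [ 0.1  0.5 -4.9] M [ 0.12 -0.02  0.04] gap 20.7 q6 -110.6
 shift(tool) [ 0.5 -1.   6.6] twist [0.03 0.11 0.18]
```

Emit:
move_arm(
  series=[
    {"gripper":0,"translation":[0,0,2.5],"twist":[0,0,0]},
    {"gripper":0,"translation":[0,0,2],"twist":[0,0,0]},
    {"gripper":0,"translation":[0,0,2],"twist":[0,0,0]},
    {"gripper":0,"translation":[0,0,0],"twist":[0,0,0]},
  ],
)

```text
time: 6.82
tool_pos: [564.5, -155.5, 139.4]
tcp_rot: [180.0, 0.1, -179.8]
ft_force: [1.4, 0.7, -4.8]
finger_gap: 20.8
```

```bash
python3 -c "
from h import *
go([564,-156.5,140],180)"
```

```text
t 6.82 pos [ 564.5 -155.5  139.4] rot [ 1.7998e+02  1.0000e-01 -1.7982e+02] F [ 1.4  0.7 -4.8] M [ 0.17 -0.13 -0.05] gap 20.8 q6 -110.6
 shift(tool) [ 0.5 -1.  -0.6] twist [0.02 0.1  0.18]
```

Emit:
move_arm(
  series=[
    {"gripper":0,"translation":[0,0,2],"twist":[0,0,0]},
    {"gripper":0,"translation":[0,0,2],"twist":[0,0,0]},
    {"gripper":0,"translation":[0,0,0],"twist":[0,0,0]},
  ],
)

```text
time: 7.07
tool_pos: [564.6, -155.6, 135.1]
tcp_rot: [180.0, 0.1, -179.8]
ft_force: [0.2, 1.1, -5.2]
finger_gap: 20.6
```

```bash
python3 -c "
from h import *
go([564,-156.5,140],180)"
```

```text
t 7.07 pos [ 564.6 -155.6  135.1] rot [ 1.7998e+02  1.1000e-01 -1.7982e+02] F [ 0.2  1.1 -5.2] M [ 0.22 -0.02  0.04] gap 20.6 q6 -110.6
 shift(tool) [ 0.6 -0.9 -4.9] twist [0.02 0.11 0.18]
```

Emit:
move_arm(
  series=[
    {"gripper":0,"translation":[0,0,2],"twist":[0,0,0]},
    {"gripper":0,"translation":[0,0,2],"twist":[0,0,0]},
    {"gripper":0,"translation":[0,0,0],"twist":[0,0,0]},
  ],
)

```text
time: 7.32
tool_pos: [565.0, -155.6, 132.6]
tcp_rot: [180.0, 0.2, -179.8]
ft_force: [-1.7, 1.9, 1.3]
finger_gap: 21.0
```

```bash
python3 -c "
from h import *
go([564,-156.5,140],180)"
```

```text
t 7.32 pos [ 565.  -155.6  132.6] rot [ 1.8000e+02  1.7000e-01 -1.7982e+02] F [-1.7  1.9  1.3] M [0.55 0.57 0.04] gap 21.0 q6 -110.7
 shift(tool) [ 1.  -0.8 -7.4] twist [0.   0.17 0.18]
```

Emit:
move_arm(
  series=[
    {"gripper":0,"translation":[0.5,0,3],"twist":[0,0,0]},
    {"gripper":0,"translation":[0,0,2],"twist":[0,0,0]},
    {"gripper":0,"translation":[0,0,0],"twist":[0,0,0]},
  ],
)

```text
time: 7.57
tool_pos: [565.1, -155.7, 129.2]
tcp_rot: [-180.0, 0.3, -179.8]
ft_force: [-2.7, 2.8, 2.5]
finger_gap: 20.8
```

```bash
python3 -c "
from h import *
go([564,-156.5,140],180)"
```

```text
t 7.57 pos [ 565.1 -155.7  129.2] rot [-179.98    0.27 -179.81] F [-2.7  2.8  2.5] M [ 0.55  0.69 -0.  ] gap 20.8 q6 -110.7
 shift(tool) [  1.1  -0.8 -10.8] twist [-0.02  0.27  0.19]
```

The force rises about 7 N and then only slowly with depth: this is the spring plunger, so the lugs are in the slots. Contact was near TCP z≈133, so 36 mm deep means z≈117.

Emit:
move_arm(
  series=[
    {"gripper":0,"translation":[0.5,0.3,3],"twist":[0,-0.2,0]},
    {"gripper":0,"translation":[0,0,3],"twist":[0,0,0]},
    {"gripper":0,"translation":[0,0,3],"twist":[0,0,0]},
    {"gripper":0,"translation":[0,0,2],"twist":[0,0,0]},
    {"gripper":0,"translation":[0,0,0],"twist":[0,0,0]},
  ],
)

```text
time: 7.98
tool_pos: [565.1, -155.6, 120.3]
tcp_rot: [-179.9, 0.6, -179.8]
ft_force: [-3.8, 2.6, 6.2]
finger_gap: 20.8
```

```bash
python3 -c "
from h import *
go([564,-156.5,117],180)"
```

```text
t 7.98 pos [ 565.1 -155.6  120.3] rot [-179.93    0.57 -179.8 ] F [-3.8  2.6  6.2] M [ 0.71  0.93 -0.05] gap 20.8 q6 -110.7
 shift(tool) [ 1.1 -0.9  3.3] twist [-0.07  0.57  0.2 ]
```

Emit:
move_arm(
  series=[
    {"gripper":0,"translation":[0.5,-0.3,2.5],"twist":[0,0.5,0]},
    {"gripper":0,"translation":[0,0,1.5],"twist":[0,0,0]},
    {"gripper":0,"translation":[0,0,1],"twist":[0,0,0]},
  ],
)

```text
time: 8.23
tool_pos: [565.7, -155.6, 118.1]
tcp_rot: [-179.9, 0.2, -179.8]
ft_force: [-7.8, 3.9, 10.6]
finger_gap: 20.9
```

```bash
python3 -c "
from h import *
go([564,-156.5,117],180)"
```

```text
t 8.23 pos [ 565.7 -155.6  118.1] rot [-179.94    0.22 -179.8 ] F [-7.8  3.9 10.6] M [0.74 1.55 0.01] gap 20.9 q6 -110.6
 shift(tool) [ 1.7 -0.9  1.1] twist [-0.06  0.22  0.2 ]
```

Emit:
move_arm(
  series=[
    {"gripper":0,"translation":[1.2,0.6,1],"twist":[0,0,0]},
    {"gripper":0,"translation":[0.4,0.2,1],"twist":[0,0,0]},
    {"gripper":0,"translation":[0,0,1],"twist":[0,0,0]},
    {"gripper":0,"translation":[0,0,1],"twist":[0,0,0]},
  ],
)

```text
time: 8.57
tool_pos: [565.5, -155.6, 117.7]
tcp_rot: [-179.8, 0.4, -179.8]
ft_force: [-6.4, 2.9, 7.9]
finger_gap: 20.8
```

```bash
python3 -c "
from h import *
go([564,-156.5,117],180)"
```

```text
t 8.57 pos [ 565.5 -155.6  117.7] rot [-179.83    0.43 -179.79] F [-6.4  2.9  7.9] M [ 0.9   1.44 -0.  ] gap 20.8 q6 -110.6
 shift(tool) [ 1.5 -0.9  0.7] twist [-0.17  0.44  0.21]
```

Emit:
move_arm(
  series=[
    {"gripper":0,"translation":[2,0.5,3],"twist":[0,0.3,0]},
    {"gripper":0,"translation":[1,0,3],"twist":[0,0,0]},
  ],
)

```text
time: 8.73
tool_pos: [565.5, -155.8, 117.0]
tcp_rot: [-179.7, 0.5, -179.8]
ft_force: [-12.4, 6.6, 28.5]
finger_gap: 20.7
```

```bash
python3 -c "
from h import *
go([564,-156.5,117],180)"
```

```text
t 8.73 pos [ 565.5 -155.8  117. ] rot [-179.72    0.54 -179.8 ] F [-12.4   6.6  28.5] M [2.18 2.53 0.11] gap 20.7 q6 -110.6
 shift(tool) [ 1.5 -0.7  0. ] twist [-0.27  0.54  0.2 ]
```

The bottom is felt at z≈117, 39 mm deep. I ease up to about 119.5 and turn clockwise, keeping a slight press.

Emit:
move_arm(
  series=[
    {"gripper":0,"translation":[0.5,0,-1.5],"twist":[0,0,0]},
    {"gripper":0,"translation":[0.3,0,0.3],"twist":[0,0,3]},
    {"gripper":0,"translation":[0,0,0.5],"twist":[0,0,5]},
  ],
  force=110,
)

```text
time: 8.98
tool_pos: [565.7, -155.2, 121.0]
tcp_rot: [-179.8, 0.8, 172.2]
ft_force: [-1.8, 3.8, 2.9]
finger_gap: 20.4
```

```bash
python3 -c "
from h import *
go([564,-156.5,119],120)"
```

```text
t 8.98 pos [ 565.7 -155.2  121. ] rot [-179.85    0.75  172.19] F [-1.8  3.8  2.9] M [0.91 0.75 0.11] gap 20.4 q6 -102.6
 shift(tool) [ 1.6 -1.5  2. ] twist [ 0.2   0.77 52.19]
```

Emit:
move_arm(
  series=[
    {"gripper":0,"translation":[0,0,2.5],"twist":[0,0.4,2]},
    {"gripper":0,"translation":[0,0,1.5],"twist":[0,0,5]},
    {"gripper":0,"translation":[0,0,1.2],"twist":[0,0,6]},
    {"gripper":0,"translation":[0,0,1.2],"twist":[0,0,6]},
  ],
)

```text
time: 9.32
tool_pos: [566.6, -155.0, 118.1]
tcp_rot: [180.0, 0.5, 152.4]
ft_force: [-6.0, 2.7, 8.2]
finger_gap: 20.6
```

```bash
python3 -c "
from h import *
go([564,-156.5,119],120)"
```

```text
t 9.32 pos [ 566.6 -155.   118.1] rot [179.98   0.5  152.38] F [-6.   2.7  8.2] M [0.61 1.15 0.03] gap 20.6 q6 -82.6
 shift(tool) [ 1.6 -2.5 -1. ] twist [ 0.16  0.48 32.38]
```

Emit:
move_arm(
  series=[
    {"gripper":0,"translation":[0.8,-0.4,0.5],"twist":[0,0.3,6]},
    {"gripper":0,"translation":[0,0,0.8],"twist":[0,0,6]},
    {"gripper":0,"translation":[0,0,0.8],"twist":[0,0,6]},
    {"gripper":0,"translation":[0,0,0.8],"twist":[0,0,6]},
  ],
)

```text
time: 9.65
tool_pos: [566.6, -155.5, 118.2]
tcp_rot: [179.8, 0.3, 127.2]
ft_force: [-4.7, 2.5, 7.5]
finger_gap: 20.2
```

```bash
python3 -c "
from h import *
go([564,-156.5,119],120)"
```

```text
t 9.65 pos [ 566.6 -155.5  118.2] rot [179.82   0.31 127.17] F [-4.7  2.5  7.5] M [0.67 1.1  0.13] gap 20.2 q6 -57.5
 shift(tool) [ 0.8 -2.6 -0.8] twist [0.2  0.3  7.17]
```

Emit:
move_arm(
  series=[
    {"gripper":0,"translation":[0.3,-0.3,0.8],"twist":[0,0,4]},
    {"gripper":0,"translation":[0,0,0.8],"twist":[0,0,3.5]},
    {"gripper":0,"translation":[0,0,0.8],"twist":[0,0,0]},
  ],
)

```text
time: 9.9
tool_pos: [566.5, -155.8, 118.0]
tcp_rot: [179.7, 0.4, 118.9]
ft_force: [-6.6, 2.9, 9.0]
finger_gap: 20.7
```

```bash
python3 -c "
from h import *
go([564,-156.5,119],118)"
```

```text
t 9.9 pos [ 566.5 -155.8  118. ] rot [179.74   0.37 118.87] F [-6.6  2.9  9. ] M [0.86 1.36 0.03] gap 20.7 q6 -49.2
 shift(tool) [ 0.6 -2.5 -1. ] twist [0.26 0.37 0.87]
```

Turned about 61°. While still holding, I ease up to feel whether the lugs seat in the pockets.

Emit:
move_arm(
  series=[
    {"gripper":0,"translation":[0.3,-0.3,-2],"twist":[0.2,0.3,0]},
    {"gripper":0,"translation":[0,0,-2],"twist":[0,0,0]},
    {"gripper":0,"translation":[0,0,-2],"twist":[0,0,0]},
    {"gripper":0,"translation":[0,0,-2],"twist":[0,0,0]},
  ],
)

```text
time: 10.23
tool_pos: [566.2, -155.5, 124.2]
tcp_rot: [179.9, 0.1, 118.8]
ft_force: [9.4, -4.1, -23.4]
finger_gap: 20.1
```

```bash
python3 -c "
from h import *
go([564,-156.5,119],118)"
```

```text
t 10.23 pos [ 566.2 -155.5  124.2] rot [1.7990e+02 8.0000e-02 1.1882e+02] F [  9.4  -4.1 -23.4] M [-0.39 -2.05  0.08] gap 20.1 q6 -49.2
 shift(tool) [ 0.2 -2.4  5.2] twist [0.1  0.08 0.82]
```

Emit:
move_arm(
  series=[
    {"gripper":0,"translation":[0,0,1],"twist":[0,0,0]},
    {"gripper":0.7,"translation":[0,0,0],"twist":[0,0,0]},
    {"gripper":0.7,"translation":[0,0,0],"twist":[0,0,0]},
    {"gripper":0.7,"translation":[0,0,0],"twist":[0,0,0]},
    {"gripper":0.7,"translation":[0,0,0],"twist":[0,0,0]},
    {"gripper":0.7,"translation":[0,0,-20],"twist":[0,0,0]},
    {"gripper":0.7,"translation":[0,0,-30],"twist":[0,0,0]},
    {"gripper":0.7,"translation":[0,0,-30],"twist":[0,0,0]},
  ],
)

```text
time: 10.9
tool_pos: [562.1, -155.5, 196.6]
tcp_rot: [-179.6, -0.3, 118.8]
ft_force: [-0.2, 0.2, -0.5]
finger_gap: 59.7
```

Emit:
move_arm(
  series=[
    {"gripper":0.7,"translation":[0,0,-35],"twist":[0,0,0]},
    {"gripper":0.7,"translation":[0,0,-35],"twist":[0,0,0]},
    {"gripper":0.7,"translation":[0,0,0],"twist":[0,0,0]},
  ],
)

```text
time: 11.15
tool_pos: [564.1, -156.4, 276.2]
tcp_rot: [-179.9, 0.0, 118.8]
ft_force: [1.1, 1.0, 1.0]
finger_gap: 60.3
```

```bash
python3 - <<'E'
from h import *
go([564,-156.5,240],120)
s,c1=cam("scene");d,c2=cam("side")
def crop(p,c):
    u,v=proj(c,[563,-157,90]).astype(int);print(u-50,v-50)
    for z in(113,119,131): print(z,(4*(proj(c,[564.5,-156,z])-[u-50,v-50])).round())
    return cv2.resize(p[v-50:v+50,u-50:u+50,::-1],None,fx=4,fy=4,interpolation=2)
cv2.imwrite("pics/end.png",np.hstack([crop(s,c1),crop(d,c2)]))
E
```

```text
t 11.15 pos [ 564.1 -156.4  276.2] rot [-1.7987e+02  4.0000e-02  1.1879e+02] F [1.1 1.  1. ] M [-0.05 -0.06  0.02] gap 60.3 q6 -49.2
 shift(tool) [-0.  -0.1 36.2] twist [-0.13  0.04 -1.21]
229 140
113 [198. 170.]
119 [197. 161.]
131 [196. 142.]
307 119
113 [202. 160.]
119 [202. 148.]
131 [203. 124.]
```

View pics/end.png

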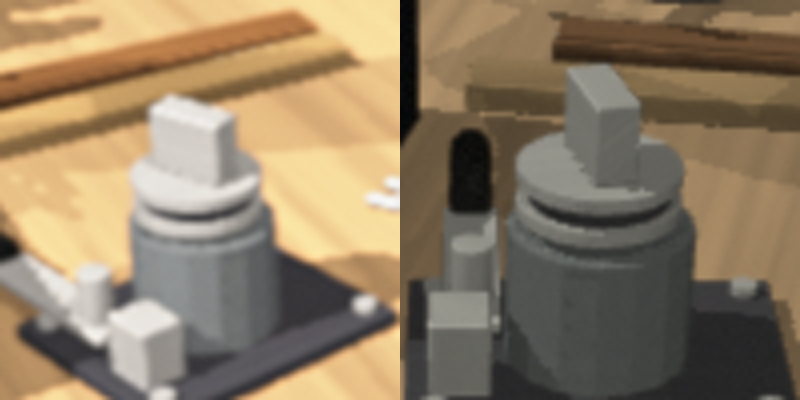

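The end view shows the former upright in the collar. Its wheel-top centre is at crop (600,162), against (602,160) predicted for locked height (z=113 mm), with the bar turned and the gripper clear. I hand in.

```bash
python3 -c "
from h import *
print(r.hand_in())"
```

```text
the job is handed in; nothing more can be done
None
```

The large grey former is mounted in the jig's collar and, by all my checks, locked. I handed the job in at about 11 s on the clock.

**What I did:** I gripped the former by its bar, lifted it out of the rack and lowered it with the lugs in the slots, which the wrist camera showed along world x. I pressed it down until I felt the hard bottom, eased up about 1 mm, turned it about 61° clockwise, let it rise and released it. I stopped at the advised 60° and did not push on to feel the stop.

**Checks that it is locked:**
- **Rise:** before release it rose about 6 mm after the turn, to about 32 mm below the collar's top by feel. The locked depth is 31 mm.
- **Upward pull:** it then resisted a pull of about 23 N.
- **Final picture:** the wheel top sits within about 2 px of where the locked height predicts, with the gripper clear above it and no force on the wrist.

**Not checked:** I did not test turning it backwards once locked. I also took no last picture of the small former, hammer and can, though the arm did not touch them as far as the force readings showed.

**Disagreements:** depth by feel was uncertain by about 3 mm. The plunger seemed to meet the former at tool height 133 mm, but the bottom stop implied 136 mm, and I used the bottom stop. Readings of the tool position also drifted by 2 to 4 mm between steps.

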